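# Set an injection pump to its timing mark and point it out

## Task

The injection pump clamped in the holding fixture has to stand at its timing mark before it goes back on the engine. With a fingertip against a spoke, gently push the toothed sprocket round until its yellow tooth mark lines up with the red pointer; then point straight down at the yellow mark from two or three centimetres above it, without touching it, hold that for three seconds so that the fitter can check, and finish while still pointing there. Grip nothing, and leave the parts and tools lying round the pump where they are.

Things in the scene. Friction and masses are not known exactly. Their poses are not given: they have to be found in the camera images.
- pump_fixture: grey 191 x 180 x 12 mm base plate, fixed to the desk, with a cast pump standing on it, shaft up. Origin on the desk directly under the shaft, axes level; the plate runs from x = -116 to 75 mm; the red pointer stands on its -x side.
- sprocket (a joint): toothed sprocket on the pump's shaft, turning about the vertical; radians, 0 = yellow mark exactly at the red pointer (as at every whole turn), grows counter-clockwise seen from above. Starts 0.9 rad or more from the pointer, free to turn either way and all round. The shaft drags (about 0.1 N m, 2 to 4 N at a spoke), so the sprocket stays where it is left.
- shaft (a point): on the shaft's axis at the height of the sprocket's rim top, z = 93 mm. Dark steel sprocket, 160 mm over 32 teeth; rim 64 to 76 mm from the axis, underside at z = 75 mm; hub radius 22 mm, with nut and shaft end up to z = 115 mm. Between hub and rim are three open windows, 42 mm wide, parted by the spokes; under them the pump's flange and bolts reach up to z = 72 mm.
- mark (a point): centre of the top of the yellow mark (a bar 16 x 9 mm across the sprocket's rim and over one tooth), 72.5 mm from the axis, z = 95 mm; turns with the sprocket, its own -x axis pointing straight out from the shaft. The three spokes, 14 mm wide, z = 80 to 92 mm: one in line with the mark, the others 120 degrees either way.
- index (a point): fixed point 72.5 mm from the shaft toward the red pointer, z = 95 mm: where the mark's centre is when it lines up. The pointer is a 13 mm thick red cone lying level at z = 89 mm, its tip 84 mm from the shaft, on a steel bracket 18 mm wide that stands 103 to 109 mm from the shaft and reaches z = 96 mm
- oil_filter_a: blue oil filter can, 76 mm across, 88 mm tall, standing; origin under its centre
- oil_filter_b: white oil filter can, 70 mm across, 81 mm tall, standing; origin under its centre
- box_plugs: white and violet card box 50 x 95 x 28 mm; origin under its centre
- box_bulb: small red card box 40 x 50 x 60 mm; origin under its centre
- wrench_13: open-ended spanner 30 x 164 x 7 mm lying flat; origin under its centre
- nut_a: loose hexagon nut 24 mm wide, 10 mm high, lying on the fixture's base plate at its far right, about 80 mm from the shaft; origin under its centre

How it is judged:
By the outcome, as a careful person would: the job done as asked, in the order asked, and still so for the second after the job is handed in, with the robot touching nothing.
It also fails if it takes over 51 s, if anything falls off the work surface, if the arm or the gripper's body presses on something with over 40 N, if the wrist force passes 120 N, or if a joint passes its speed limit or range.

## Robot

A 6-joint arm with a two-finger parallel gripper is mounted at the origin on a cart in front of the work surface, level with it; the furniture and walls round the work are solid. World frame = base frame: x ahead of the robot, y to its left, z up, the work surface at z = 0. Lengths are in m, angles in rad, forces in N, time in s.
With the tool pointing down it reaches from about 0.425 to 0.95 m from the base axis. Payload 3.5 kg.
Tool frame: the origin (TCP) lies between the finger pads, 19 mm behind the fingertips; this is the grasp point; z points along the fingers, y is the line along which they close (so a half turn about z gives the same grasp; the last joint's range is limited). The gripper opens to 85 mm and grips with 20 to 120 N. Pads are 22 mm wide; open, the fingers measure 114 mm over their backs; the gripper's body (76 mm by 85 mm) begins 54 mm behind the grasp point. The pads swing forward as they close: fully open they stand 13 mm farther back than shut.
Start: joints at [1.08, 0.286, 1.577, -0, 1.279, -0.15], TCP at [0.226, 0.636, 0.25] pointing down, gripper open.
Joint ranges: [-2.77, 2.77], [-0.9, 2.22], [0.21, 2.48], [-1.53, 4.67], [0.24, 2.81], [-2.84, 2.84]. Speed limits (rad/s): [2.79, 2.79, 3.14, 3.14, 3.14, 3.14].

## Interface

Orientations are given as a unit quaternion [x, y, z, w].
In Python, from plant import ctrl, readout, ticket, read_camera gives the robot as it stands (ctrl), with the cameras as plain functions, the readings (readout) and the job (ticket).
- The arm moves only by the shell command python3 inch.py 'ROWS' [FORCE]. ROWS is a JSON list of rows, 1 to 10 of them, each of 7 numbers: dx, dy, dz in m, then a rotation vector rx, ry, rz in rad, then the opening from 0.0 (shut) to 1.0 (fully open); each row is the pose to reach, as a shift and turn from the pose commanded when the command began, along the tool's axes at that moment; what a row does not reach only later rows make up. A row lasts 1/8 s, in which the tool goes at most 0.0625 m and 0.188 rad, less where a joint would pass 70% of its speed; a pose out of reach is approached as far as the arm can. The fingers move at their own pace and stop on an object; FORCE is the grip in N (left out, the last holds). Time passes only in rows, so rows that do not move let the fingers close. It prints the time, the measured TCP pose, the force, the opening and the grip force at its end.
- readout.get_state(): the state, without advancing time (a new reading comes with each control period).
- read_camera(name): name is "scene" or "top" or "wrist"; returns a dict with "pixels" (420x560x3 uint8, red, green, blue), "camera_matrix" (3x3 intrinsics, pixels), "dist_coeffs" ([k1, k2, p1, p2, k3] as OpenCV has them; the pictures are not rectified), "xyz" and "orientation" of the camera in the world. Camera axes: x right, y down, z forward; pixel columns grow to the right and rows downward; lengths in m; the calibration is good to about 2 mm. A picture is of the moment at which its call begins. There is no depth.
- ticket.sign_off(): hands the job in; it is judged then, once.
The state is a dict: "time": time; "qpos": joint angles; "dq": joint speeds; "joint_efforts": joint torques, N m; "eef_pos": TCP position; "tcp_rot": TCP orientation; "contact_force": force on the tool from outside, world axes, zero at the start; "wrist_torque": the same for the moment, N m; "opening": opening from 0.0 (shut) to 1.0 (fully open); "finger_force": force on a finger pad.
Only numpy, scipy, OpenCV 4.12 (cv2) and the standard library are available. Lean on these libraries where they do the work, as an engineer would, in place of code of your own. Each camera call takes 0.05 s, during which the arm holds its last target. There are 200 camera calls.

## Working session

There is one attempt and no reset: what is moved stays moved. The work goes in short steps, Python scripts to look and compute and a shell command to move; the robot and the scene stay as the last step left them, time stands still between calls to the robot, and variables do not carry over. Pictures are saved under pics/ and viewed, at most 10 in all, crops included, and the job is handed in when it is done.

```bash
ls; mkdir -p pics; python3 - <<'E'
from plant import ctrl, readout, ticket, read_camera
import cv2,json
for n in ("top","scene"):
    c=read_camera(n); cv2.imwrite(f"pics/{n}0.png",c["pixels"][:,:,::-1])
    print(n,c["camera_matrix"],c["dist_coeffs"],c["xyz"],c["orientation"])
s=readout.get_state();print(s)
E
```

```text
inch.py
pics
plant.py
top [[431.96945997   0.         273.52769823]
 [  0.         431.96945997 210.28233456]
 [  0.           0.           1.        ]] [-0.13331416  0.          0.          0.          0.        ] [ 0.3655383  -0.30090021  1.0713539 ] [ 0.71573115 -0.69703283  0.02852855 -0.03256203]
scene [[529.55912378   0.         282.18760304]
 [  0.         529.55912378 206.82741061]
 [  0.           0.           1.        ]] [0.05820696 0.         0.         0.         0.        ] [-0.0995561  -0.81312988  1.03320637] [ 0.86665677 -0.36594322  0.13880045 -0.30939625]
{'time': 0.1, 'qpos': array([ 1.08000681e+00,  2.87124438e-01,  1.57806026e+00, -1.11639984e-05,
        1.27858812e+00, -1.50001327e-01]), 'dq': array([ 0.00102386, -0.00022637, -0.00568799,  0.00022734,  0.00029318,
       -0.00062786]), 'joint_efforts': array([ 9.13472686e-04, -4.07294548e+01, -2.93698651e+01, -2.15153195e-04,
        3.43584667e-03, -1.69944485e-05]), 'eef_pos': array([0.22531204, 0.635688  , 0.24873781]), 'tcp_rot': array([ 1.69569060e-01,  9.85517704e-01, -1.03628834e-03, -3.38239674e-04]), 'contact_force': array([ 0.36728925, -0.43765738,  0.72522568]), 'wrist_torque': array([0.03174578, 0.00627206, 0.00715343]), 'finger_force': 0.0, 'opening': 1.0027219489517825}
```

View pics/top0.png

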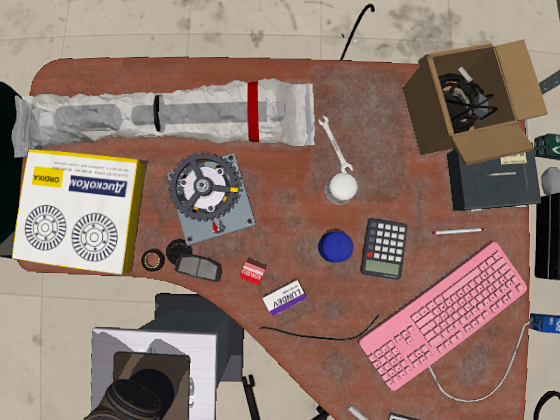

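View pics/scene0.png

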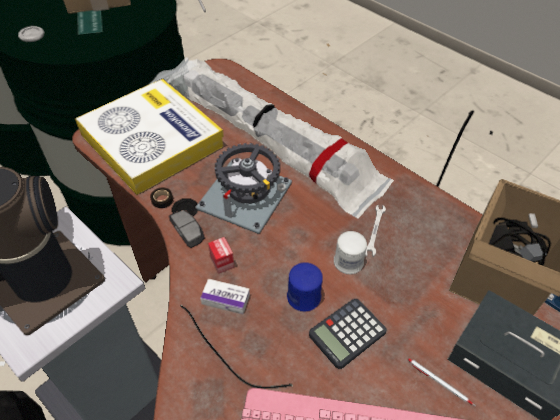

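Top view: sprocket centred near px (203,186), with the yellow mark at (234,189) and the red pointer at (215,226). The scene view shows the mark at about (266,183) and the pointer at (228,195). Next I measure them.

```bash
cat > h.py <<'E'
import numpy as np, cv2
from plant import ctrl, readout, ticket, read_camera
from scipy.spatial.transform import Rotation as R
def cam(n):
    c=read_camera(n); c["hsv"]=cv2.cvtColor(c["pixels"],cv2.COLOR_RGB2HSV); return c
def ray(c,uv):
    p=cv2.undistortPoints(np.array(uv,float).reshape(-1,1,2),c["camera_matrix"],np.array(c["dist_coeffs"])).reshape(-1,2)
    d=np.c_[p,np.ones(len(p))]@R.from_quat(c["orientation"]).as_matrix().T
    return np.array(c["xyz"]),d
def onz(c,uv,z):
    o,d=ray(c,uv); return o+d*((z-o[2])/d[:,2])[:,None]
def proj(c,P):
    Rm=R.from_quat(c["orientation"]).as_matrix(); q=(np.atleast_2d(P)-c["xyz"])@Rm
    return cv2.projectPoints(q,np.zeros(3),np.zeros(3),c["camera_matrix"],np.array(c["dist_coeffs"]))[0].reshape(-1,2)
def tri(c1,u1,c2,u2):
    o1,d1=ray(c1,u1);o2,d2=ray(c2,u2);d1=d1[0];d2=d2[0]
    t=np.linalg.lstsq(np.c_[d1,-d2],o2-o1,rcond=None)[0]
    a=o1+t[0]*d1;b=o2+t[1]*d2; return (a+b)/2,np.linalg.norm(a-b)
def mask(c,kind):
    h,s,v=[c["hsv"][:,:,i].astype(int) for i in range(3)]
    if kind=="yellow": return ((h>15)&(h<35)&(s>150)&(v>120)).astype(np.uint8)
    if kind=="red": return (((h<5)|(h>174))&(s>170)&(v>110)).astype(np.uint8)
def blobs(m,box,amin=5):
    x0,y0,x1,y1=box; k=np.zeros_like(m);k[y0:y1,x0:x1]=m[y0:y1,x0:x1]
    n,l,st,ce=cv2.connectedComponentsWithStats(k)
    return sorted([(int(st[i,4]),ce[i].round(2).tolist(),st[i,:4].tolist()) for i in range(1,n) if st[i,4]>=amin],reverse=True)
E
python3 - <<'E'
from h import *
t=cam("top");s=cam("scene")
bt=(160,140,262,245);bs=(190,130,300,235)
for k in("yellow","red"):
    print(k,blobs(mask(t,k),bt),blobs(mask(s,k),bs))
# sprocket dark outline in top
for n,c,b in(("top",t,bt),("sc",s,bs)):
    x0,y0,x1,y1=b
    cv2.imwrite(f"pics/c_{n}.png",cv2.resize(c["pixels"][y0:y1,x0:x1,::-1],None,fx=5,fy=5,interpolation=cv2.INTER_CUBIC))
E
```

```text
yellow [(33, [233.48, 189.3], [230, 187, 8, 5]), (17, [224.47, 198.53], [223, 196, 5, 6]), (11, [195.73, 208.0], [194, 207, 5, 3])] [(112, [204.41, 140.77], [190, 130, 33, 22]), (23, [266.0, 181.91], [263, 180, 7, 5])]
red [(29, [214.52, 227.07], [213, 222, 5, 10])] [(19, [227.32, 192.84], [224, 190, 7, 7])]
```

View pics/c_top.png

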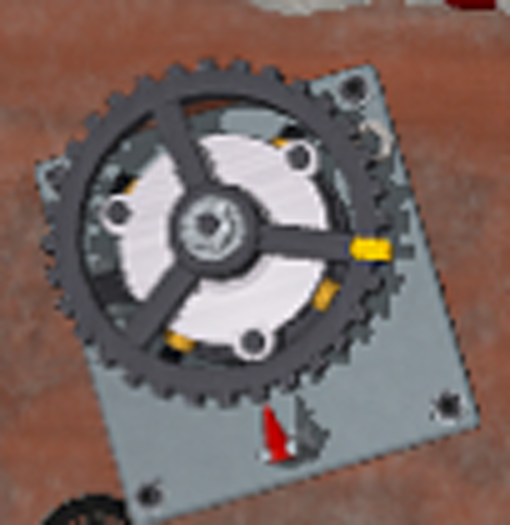

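View pics/c_sc.png

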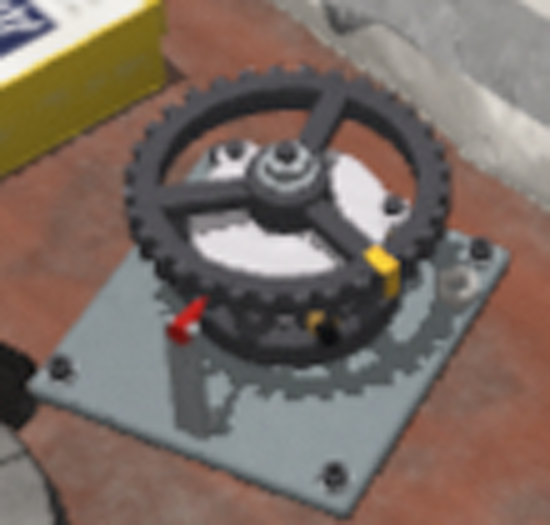

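The crops show the mark at top (233.5,189.3) / scene (266,182), the shaft end at top (201.6,184.8) / scene (247.4,160.4), and the pointer tip at top (213.4,221). I'll check these against each other.

```bash
python3 - <<'E'
from h import *
t=cam("top");s=cam("scene")
print("shaft tri",tri(t,[201.6,184.8],s,[247.4,160.4]), "z115",onz(t,[[201.6,184.8]],.115),onz(s,[[247.4,160.4]],.115))
print("mark tri",tri(t,[233.9,189.6],s,[266.0,181.6]),"z95",onz(t,[[233.9,189.6]],.095),onz(s,[[266,181.6]],.095))
print("tip z89",onz(t,[[213.3,221.3]],.089),onz(s,[[231.0,190.3]],.089))
# circle fit of rim in top: dark low-sat pixels
im=t["pixels"].astype(int);d=((im.max(2)<95)&(im.max(2)-im.min(2)<22)).astype(np.uint8)
k=np.zeros_like(d);k[145:225,160:255]=d[145:225,160:255]
cs,_=cv2.findContours(k,cv2.RETR_EXTERNAL,cv2.CHAIN_APPROX_NONE)
c=max(cs,key=cv2.contourArea)[:,0];P=onz(t,c,.093)[:,:2]
for i in range(8):
    A=np.c_[2*P,np.ones(len(P))];x=np.linalg.lstsq(A,(P**2).sum(1),rcond=None)[0];r=np.sqrt(x[2]+x[0]**2+x[1]**2)
    e=abs(np.hypot(*(P-x[:2]).T)-r);P=P[e<max(.004,np.percentile(e,90))]
print("circle",x[:2],r,len(P))
# plate corners as a check
print("plate",onz(t,[[234.6,153.2],[255.4,224.8],[187,244.4]],.012))
E
```

```text
shaft tri (array([ 0.50252365, -0.13228176,  0.11476643]), np.float64(0.0027632736520629)) z115 [[ 0.50147351 -0.13138765  0.115     ]] [[ 0.50337682 -0.13340156  0.115     ]]
mark tri (array([ 0.49522545, -0.20363823,  0.09930874]), np.float64(0.0020493774067332753)) z95 [[ 0.49503779 -0.20251512  0.095     ]] [[ 0.49874769 -0.20150147  0.095     ]]
tip z89 [[ 0.42168757 -0.15724007  0.089     ]] [[ 0.42454123 -0.15835355  0.089     ]]
circle [ 0.50248846 -0.133726  ] 0.0794042618202091 218
plate [[ 0.59785772 -0.19252575  0.012     ]
 [ 0.4202873  -0.2500761   0.012     ]
 [ 0.36733737 -0.08287909  0.012     ]]
```

Shaft ≈ (0.5025,-0.133), with triangulated height 0.115 as expected. The tip is 83 mm away at -162.5°, and the plate edges agree at 17.8° yaw. The mark sits at about -95°, so it needs about 67° clockwise. I'll move to above the window on the counter-clockwise side of the mark's spoke.

```bash
python3 inch.py '[[-0.02,-0.02,0,0,0,0,0],[-0.06,-0.058,0,0,0,0,0],[-0.102,-0.1,0,0,0,0,0],[-0.144,-0.14,0,0,0,0,0],[-0.186,-0.181,0,0,0,0,0],[-0.228,-0.222,0,0,0,0,0],[-0.27,-0.263,0,0,0,0,0],[-0.308,-0.3,0,0,0,0,0],[-0.343,-0.35,0,0,0,0,0],[-0.378,-0.4,0,0,0,0,0]]' 20
python3 inch.py '[[-0.035,-0.05,0,0,0,0.07,0],[-0.07,-0.1,0,0,0,0.15,0],[-0.105,-0.15,0,0,0,0.25,0],[-0.14,-0.2,0,0,0,0.35,0],[-0.165,-0.236,0,0,0,0.45,0],[-0.177,-0.253,0,0,0,0.515,0],[-0.177,-0.253,0,0,0,0.515,0],[-0.177,-0.253,0,0,0,0.515,0],[-0.177,-0.253,0,0,0,0.515,0]]'
python3 - <<'E'
from h import *
c=cam("wrist");cv2.imwrite("pics/w1.png",c["pixels"][:,:,::-1]);print(c["xyz"],readout.get_state()["opening"])
E
```

```text
time: 1.55
eef_pos: [0.4484, 0.131, 0.2503]
tcp_rot: [0.169, 0.986, 0.0, 0.0]
contact_force: [0.8, 0.1, 0.2]
opening: -0.002
finger_force: 0.0
time: 2.68
eef_pos: [0.5302, -0.1632, 0.2501]
tcp_rot: [0.414, 0.91, 0.0, -0.0]
contact_force: [-0.3, -0.4, -0.5]
opening: -0.002
finger_force: 0.0
[ 0.48369786 -0.10919478  0.37349374] 0.00016341044920127078
```

View pics/w1.png

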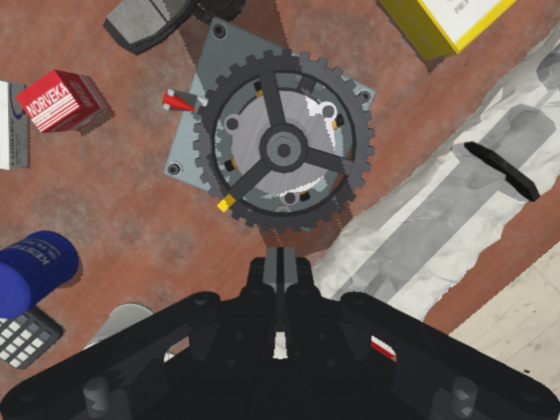

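The wrist view shows the shaft at px (285,151), the mark at (226,204), the pointer near (180,101) with its tip at ~(199,103), and the shut fingertips at (281,250). I'll refine from this view.

```bash
cat >> h.py <<'E'
def measure(sh=None,show=True):
    c=cam("wrist"); ex=proj(c,[0.4965,-0.202,.095])[0]
    y=mask(c,"yellow"); r=mask(c,"red")
    S=np.array([.5025,-.133]) if sh is None else sh
    best=None
    for a,ce,b in blobs(y,(0,0,560,420),20):
        p=onz(c,[ce],.095)[0,:2]-S
        if .066<np.hypot(*p)<.080 and (best is None or a>best[0]): best=(a,ce,p)
    ri=None
    for a,ce,b in blobs(r,(0,0,560,420),20):
        p=onz(c,[ce],.089)[0,:2]-S
        if .078<np.hypot(*p)<.112: ri=(a,ce,p)
    f=lambda p:(np.hypot(*p[2]).round(4),np.degrees(np.arctan2(p[2][1],p[2][0])).round(2),p[0],p[1]) if p else None
    print("mark",f(best),"pointer",f(ri)); return c
E
python3 - <<'E'
from h import *
c=cam("wrist")
g=cv2.cvtColor(c["pixels"],cv2.COLOR_RGB2GRAY)
print("shaft z115",onz(c,[[284.5,151]],.115))
im=c["pixels"].astype(int);d=((im.max(2)<95)&(im.max(2)-im.min(2)<22)).astype(np.uint8)
k=np.zeros_like(d);k[40:236,170:390]=d[40:236,170:390]
cs,_=cv2.findContours(k,cv2.RETR_EXTERNAL,cv2.CHAIN_APPROX_NONE)
P=onz(c,max(cs,key=cv2.contourArea)[:,0],.093)[:,:2]
S=np.array([.5025,-.133])
for i in range(10):
    e=np.hypot(*(P-S).T); Q=P[(e>.074)&(e<.086)]
    A=np.c_[2*Q,np.ones(len(Q))];x=np.linalg.lstsq(A,(Q**2).sum(1),rcond=None)[0];S=x[:2]
print("circle",S,np.sqrt(x[2]+S@S),len(Q))
measure(S); measure()
tip=proj(c,[[.4226,-.1577,.089]]);print(tip)
print("tipdir",onz(c,[[199,103]],.089)[0,:2]-S)
cv2.imwrite("pics/w1c.png",cv2.resize(c["pixels"][60:260,150:390,::-1],None,fx=3,fy=3,interpolation=cv2.INTER_CUBIC))
E
```

```text
shaft z115 [[ 0.50595397 -0.12851516  0.115     ]]
circle [ 0.50405742 -0.12821489] 0.07772867245460278 629
mark (np.float64(0.0726), np.float64(-94.7), 179, [225.92, 202.32]) pointer (np.float64(0.0988), np.float64(-161.03), 262, [176.51, 102.13])
mark (np.float64(0.0678), np.float64(-93.65), 179, [226.02, 202.28]) pointer (np.float64(0.0959), np.float64(-163.45), 261, [176.58, 101.89])
[[189.44129241 109.44820342]]
tipdir [-0.07842413 -0.0198007 ]
```

View pics/w1c.png

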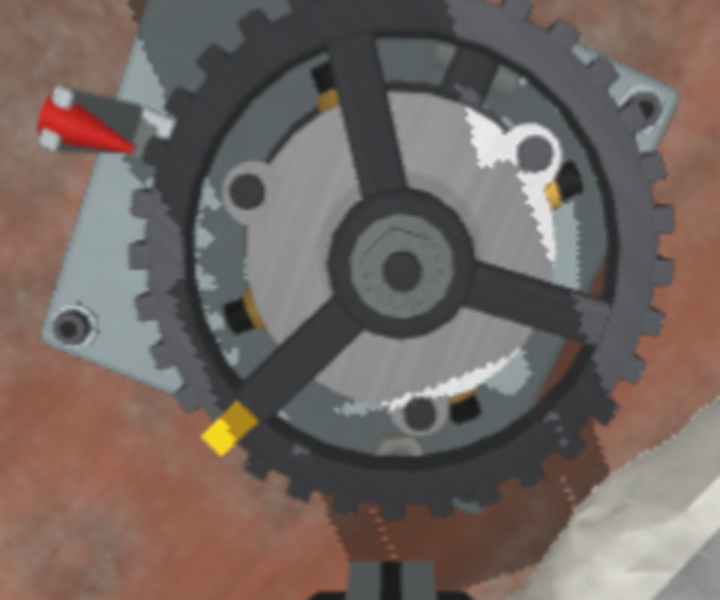

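In the crop, the shaft is at px (283.7,150), the pointer tip at (195,110) and the mark at (226.7,203). All three spokes are clear. Next I check the wrist calibration with the fingertip and work out the angles.

```bash
python3 - <<'E'
from h import *
c=cam("wrist");s=readout.get_state();e=s["eef_pos"]
print("fingertip proj",proj(c,[e+[0,0,-.019]]))
sh=onz(c,[[283.7,150]],.115)[0];m=onz(c,[[226.7,203]],.095)[0];t=onz(c,[[195,110]],.089)[0]
for n,p in(("m",m),("t",t)):
    d=p-sh;print(n,p,np.hypot(*d[:2]),np.degrees(np.arctan2(d[1],d[0])))
T=cam("top");S=cam("scene")
print(proj(c,[[.5025,-.133,.115]]),tri(c,[283.7,150],T,[201.6,184.8]),tri(c,[283.7,150],S,[247.4,160.4]))
R0=R.from_quat(s["tcp_rot"]);q=[.504,-.131]
phi=np.radians(-50);g=np.array([q[0]+.042*np.cos(phi),q[1]+.042*np.sin(phi),.1])
print("goal",g,"tool delta",R0.inv().apply(g-e),"toolx yaw",np.degrees(np.arctan2(*R0.apply([1,0,0])[[1,0]])))
E
```

```text
fingertip proj [[278.2125926  263.49375837]]
m [ 0.49908275 -0.20101817  0.095     ] 0.07230905506771958 -94.75266464693992
t [ 0.42663476 -0.15546171  0.089     ] 0.08279587512977671 -161.33028857818218
[[278.04262129 151.67907624]] (array([ 0.50465835, -0.12951808,  0.10268244]), np.float64(0.002921630144250224)) (array([ 0.50593821, -0.12964362,  0.11031261]), np.float64(0.0011691394668995575))
goal [ 0.53099708 -0.16317387  0.1       ] tool delta [0.00037672 0.00110326 0.15012826] toolx yaw 131.02256296226034
```

The measurements agree: shaft ≈ (0.504,-0.131), mark -94.7°, pointer ≈ -162°, and the window is right below the fingertip. Descending now.

```bash
python3 inch.py '[[0,0.001,0.04,0,0,0,0],[0,0.001,0.085,0,0,0,0],[0,0.001,0.11,0,0,0,0],[0,0.001,0.12,0,0,0,0],[0,0.001,0.13,0,0,0,0],[0,0.001,0.14,0,0,0,0],[0,0.001,0.148,0,0,0,0],[0,0.001,0.148,0,0,0,0],[0,0.001,0.148,0,0,0,0]]'
python3 - <<'E'
from h import *
c=cam("wrist");cv2.imwrite("pics/w2.png",c["pixels"][:,:,::-1])
E
```

```text
time: 4.15
eef_pos: [0.5314, -0.1642, 0.1024]
tcp_rot: [0.415, 0.91, -0.0, 0.0]
contact_force: [0.2, -0.5, 0.0]
opening: -0.001
finger_force: 0.0
```

View pics/w2.png

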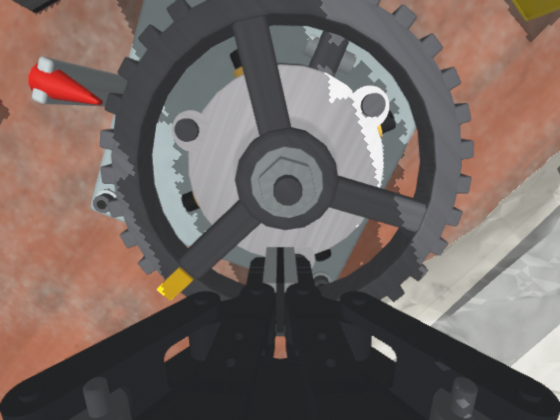

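The finger is inside the window, tip near px (281,248), clear of hub and rim, with no contact force. The mark's spoke lies to its clockwise side. Now the gentle push along the arc.

```bash
python3 inch.py '[[0.0002,-0.0037,0,0,0,0.087,0],[0.0006,-0.0073,0,0,0,0.175,0],[0.0014,-0.0109,0,0,0,0.262,0],[0.0025,-0.0144,0,0,0,0.349,0],[0.0039,-0.0178,0,0,0,0.436,0],[0.0056,-0.021,0,0,0,0.524,0],[0.0076,-0.0241,0,0,0,0.611,0],[0.0098,-0.027,0,0,0,0.698,0],[0.0098,-0.027,0,0,0,0.698,0]]'
python3 - <<'E'
from h import *
S=np.array([.504,-.131])
measure(S);e=readout.get_state()["eef_pos"][:2]-S
print("finger",np.hypot(*e),np.degrees(np.arctan2(e[1],e[0])),readout.get_state()["contact_force"])
E
```

```text
time: 5.32
eef_pos: [0.5053, -0.1749, 0.103]
tcp_rot: [0.701, 0.713, 0.001, 0.002]
contact_force: [2.2, 0.1, 0.5]
opening: -0.002
finger_force: 1.0
mark None pointer (np.float64(0.0991), np.float64(-162.49), 935, [75.44, 238.23])
finger 0.043934949820404905 -88.33986278232186 [ 1.79394926 -0.59897715  0.84353575]
```

```bash
python3 - <<'E'
from h import *
S=np.array([.504,-.131])
for n,lim in(("wrist",20),("top",5),("scene",5)):
    c=cam(n);h,s,v=[c["hsv"][:,:,i].astype(int) for i in range(3)]
    m=((h>15)&(h<35)&(s>130)&(v>80)).astype(np.uint8)
    for a,ce,b in blobs(m,(0,0,560,420),lim):
        p=onz(c,[ce],.095)[0,:2]-S
        if np.hypot(*p)<.1: print(n,a,ce,b,np.hypot(*p),np.degrees(np.arctan2(p[1],p[0])))
c=cam("wrist");cv2.imwrite("pics/w3.png",c["pixels"][:,:,::-1])
E
```

```text
wrist 104 [331.49, 70.76] [325, 64, 14, 14] 0.0487895406811253 65.4349939620633
wrist 90 [190.44, 112.63] [186, 103, 12, 22] 0.04475620293412939 141.69840434545372
wrist 50 [223.02, 297.54] [218, 294, 12, 7] 0.06149536505029931 -113.72367560378038
top 36 [230.69, 199.14] [227, 196, 8, 7] 0.0720001794732153 -115.54428335898179
scene 45 [257.33, 187.87] [255, 183, 6, 11] 0.07786011823430858 -115.78371608839348
```

View pics/w3.png

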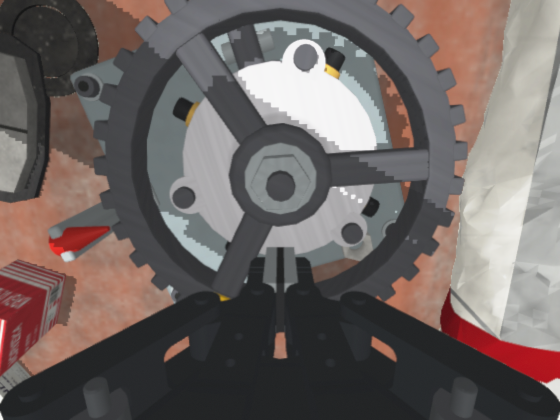

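The finger is against the spoke, with the mark at -115.6° in both fixed cameras and a finger offset of 27°. I continue 38°, then trim.

```bash
python3 inch.py '[[0.0002,-0.0037,0,0,0,0.087,0],[0.0006,-0.0073,0,0,0,0.175,0],[0.0014,-0.0109,0,0,0,0.262,0],[0.0025,-0.0144,0,0,0,0.349,0],[0.0039,-0.0178,0,0,0,0.436,0],[0.0056,-0.021,0,0,0,0.524,0],[0.0076,-0.0241,0,0,0,0.611,0],[0.009,-0.0259,0,0,0,0.663,0],[0.009,-0.0259,0,0,0,0.663,0]]'
cat >> h.py <<'E'
def fixed(S=np.array([.504,-.131])):
    for n in("top","scene"):
        c=cam(n);h,s,v=[c["hsv"][:,:,i].astype(int) for i in range(3)]
        m=((h>15)&(h<35)&(s>130)&(v>80)).astype(np.uint8)
        for k,mm,z in(("y",m,.095),("r",mask(c,"red"),.089)):
            for a,ce,b in blobs(mm,(0,0,560,420),5):
                p=onz(c,[ce],z)[0,:2]-S
                if .06<np.hypot(*p)<.11: print(n,k,a,ce,b,np.hypot(*p).round(4),np.degrees(np.arctan2(p[1],p[0])).round(2))
E
python3 - <<'E'
from h import *
fixed();S=np.array([.504,-.131]);e=readout.get_state()["eef_pos"][:2]-S
print("finger",np.hypot(*e),np.degrees(np.arctan2(e[1],e[0])))
E
```

```text
time: 6.7
eef_pos: [0.4781, -0.1665, 0.1024]
tcp_rot: [0.895, 0.447, -0.001, 0.001]
contact_force: [-1.5, -3.4, 3.0]
opening: 0.0
finger_force: 1.6
top y 9 [218.22, 215.89] [217, 214, 3, 4] 0.0796 -151.59
top r 27 [214.52, 227.07] [213, 222, 5, 10] 0.0999 -162.8
scene y 37 [237.68, 187.84] [236, 183, 5, 11] 0.0761 -150.89
scene r 14 [226.93, 193.21] [225, 191, 5, 6] 0.0963 -163.54
finger 0.043782483647927556 -125.9912221284859
```

```bash
python3 inch.py '[[0.0001,-0.0022,0,0,0,0.052,0],[0.0002,-0.0044,0,0,0,0.105,0],[0.0002,-0.0044,0,0,0,0.105,0],[0.0002,-0.0044,0,0,0,0.105,0],[0,0,0,0,0,0.105,0],[0,0,-0.03,0,0,0.105,0],[0,0,-0.08,0,0,0.105,0],[-0.02,0,-0.12,0,0,0.105,0],[-0.02,0,-0.13,0,0,0.105,0],[-0.02,0,-0.13,0,0,0.105,0]]'
python3 - <<'E'
from h import *
fixed()
c=cam("wrist");cv2.imwrite("pics/w4.png",c["pixels"][:,:,::-1]);measure(np.array([.5055,-.1287]))
E
```

```text
time: 8.05
eef_pos: [0.4663, -0.1812, 0.2314]
tcp_rot: [0.917, 0.399, 0.0, -0.001]
contact_force: [0.0, 0.8, -0.0]
opening: -0.001
finger_force: 0.0
top r 26 [214.42, 226.92] [213, 222, 4, 10] 0.0995 -162.88
scene y 40 [234.32, 187.12] [232, 183, 6, 10] 0.0765 -157.16
scene r 12 [227.17, 192.83] [225, 191, 5, 5] 0.095 -163.62
mark (np.float64(0.072), np.float64(-156.94), 192, [238.35, 202.91]) pointer (np.float64(0.1), np.float64(-161.61), 206, [219.15, 224.84])
```

View pics/w4.png

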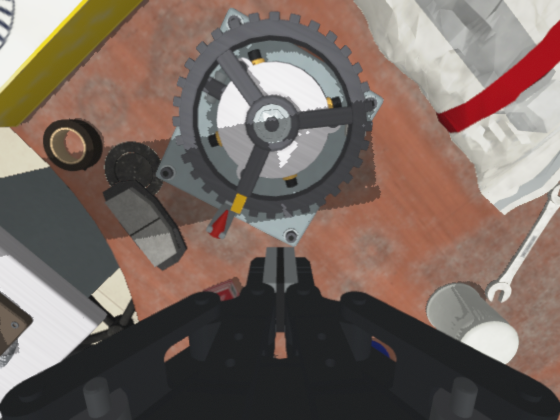

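The wrist view shows the mark at px (238,203), the pointer at (219,225) with its tip at ~(228,213), and the shaft at (271,124). The mark is a few degrees short, so I'll measure that gap within this one view.

```bash
cat >> h.py <<'E'
def rel(S0=np.array([.5055,-.1287])):
    c=cam("wrist");h,s,v=[c["hsv"][:,:,i].astype(int) for i in range(3)]
    out={}
    y=((h>15)&(h<35)&(s>110)&(v>60)); r=(((h<6)|(h>172))&(s>130)&(v>50))
    # sprocket circle, own view
    im=c["pixels"].astype(int);d=((im.max(2)<100)&(im.max(2)-im.min(2)<22)).astype(np.uint8)
    d[239:]=0
    cs,_=cv2.findContours(d,cv2.RETR_EXTERNAL,cv2.CHAIN_APPROX_NONE)
    P=onz(c,np.vstack([k[:,0] for k in cs]),.093)[:,:2];S=S0
    for i in range(10):
        e=np.hypot(*(P-S).T);Q=P[(e>.076)&(e<.084)]
        x=np.linalg.lstsq(np.c_[2*Q,np.ones(len(Q))],(Q**2).sum(1),rcond=None)[0];S=x[:2]
    print("S",S,np.sqrt(x[2]+S@S),len(Q))
    ang=lambda p:np.degrees(np.arctan2(p[:,1],p[:,0]))
    for n,m,z,lo,hi in(("mark",y,.095,.06,.084),("ptr",r,.089,.08,.115)):
        vv,uu=np.nonzero(m);p=onz(c,np.c_[uu,vv],z)[:,:2]
        for Sx in(S0,S):
            q=p-Sx;rr=np.hypot(*q.T);a=ang(q);k=(rr>lo)&(rr<hi)&(abs(a+160)<30);q=q[k];rr=rr[k]
            near=q[rr<np.percentile(rr,12)]
            cen=q.mean(0);mp=Sx+cen
            print(n,k.sum(),"cen",mp.round(4),np.hypot(*cen).round(4),ang(cen[None]).round(2),"tip",np.hypot(*near.mean(0)).round(4),ang(near.mean(0)[None]).round(2))
E
python3 -c "
from h import *
rel()"
```

```text
S [ 0.5029828  -0.12978663] 0.07883747388346315 403
mark 214 cen [ 0.4391 -0.157 ] 0.0721 [-156.94] tip 0.0648 [-157.04]
mark 214 cen [ 0.4391 -0.157 ] 0.0694 [-156.95] tip 0.0621 [-157.05]
ptr 245 cen [ 0.4104 -0.1602] 0.1002 [-161.64] tip 0.0882 [-161.55]
ptr 245 cen [ 0.4104 -0.1602] 0.0974 [-161.78] tip 0.0854 [-161.71]
```

```bash
cat >> h.py <<'E'
def tool(g):
    s=readout.get_state();return R.from_quat(s["tcp_rot"]).inv().apply(np.array(g)-s["eef_pos"]).round(4)
E
python3 - <<'E'
from h import *
for f,z in((-124,.15),(-124,.102),(-132,.102),(-134.5,.102),(-136.8,.102)):
    a=np.radians(f);print(f,tool([.504+.0437*np.cos(a),-.131+.0437*np.sin(a),z]))
E
```

```text
-124 [0.0196 0.0011 0.08  ]
-124 [0.0196 0.0013 0.128 ]
-132 [ 0.0191 -0.0048  0.128 ]
-134.5 [ 0.0191 -0.0067  0.128 ]
-136.8 [ 0.0192 -0.0085  0.128 ]
```

```bash
python3 inch.py '[[0.0196,0.001,0.05,0,0,0,0],[0.0196,0.001,0.09,0,0,0,0],[0.0196,0.001,0.115,0,0,0,0],[0.0196,0.001,0.13,0,0,0,0],[0.0196,-0.003,0.13,0,0,0,0],[0.0196,-0.006,0.13,0,0,0.02,0],[0.0196,-0.008,0.13,0,0,0.05,0],[0.0197,-0.0095,0.13,0,0,0.08,0],[0.0197,-0.01,0.13,0,0,0.08,0],[0.0197,-0.01,0.13,0,0,0.08,0]]'
python3 inch.py '[[0,0.005,0,0,0,0,0],[0,0.005,-0.03,0,0,0,0],[-0.01,0.005,-0.08,0,0,0,0],[-0.02,0.005,-0.13,0,0,0,0],[-0.02,0.005,-0.13,0,0,0,0],[-0.02,0.005,-0.13,0,0,0,0]]'
python3 -c "
from h import *
rel();fixed()"
```

```text
time: 9.55
eef_pos: [0.4737, -0.1615, 0.1036]
tcp_rot: [0.932, 0.361, 0.001, 0.002]
contact_force: [0.7, -1.7, 7.1]
opening: -0.002
finger_force: 3.1
time: 10.3
eef_pos: [0.4602, -0.1771, 0.2306]
tcp_rot: [0.932, 0.361, -0.001, -0.001]
contact_force: [0.0, 0.5, 0.2]
opening: 0.002
finger_force: 0.0
S [ 0.50275409 -0.12959389] 0.07864261743209715 565
mark 210 cen [ 0.4389 -0.1564] 0.0721 [-157.4] tip 0.0649 [-157.34]
mark 210 cen [ 0.4389 -0.1564] 0.0692 [-157.21] tip 0.062 [-157.12]
ptr 240 cen [ 0.4104 -0.1602] 0.1002 [-161.7] tip 0.0879 [-161.65]
ptr 240 cen [ 0.4104 -0.1602] 0.0973 [-161.7] tip 0.0851 [-161.64]
top r 26 [214.42, 226.92] [213, 222, 4, 10] 0.0995 -162.88
scene y 42 [234.24, 187.12] [232, 183, 6, 10] 0.0765 -157.29
scene r 12 [227.17, 192.83] [225, 191, 5, 5] 0.095 -163.62
```

The sprocket barely moved and there was a 7 N upward force, so the fingertip may be longer than assumed and resting on a flange bolt. I'll check with the wrist-camera projection of the tip.

```bash
python3 - <<'E'
from h import *
c=cam("wrist");s=readout.get_state();Rm=R.from_quat(s["tcp_rot"])
for z in(0,.019,.025,.032):
    print(z,[proj(c,s["eef_pos"]+Rm.apply([x,0,z]))[0].round(1).tolist() for x in(-.011,0,.011)])
for w in(.007,.0145): print(w,proj(c,s["eef_pos"]+Rm.apply([.011,w,.019])).round(1))
# edges of finger tip along column 272 and 290
g=cv2.cvtColor(c["pixels"],cv2.COLOR_RGB2GRAY).astype(int)
for col in(271,290): print(col,g[236:300:2,col].tolist())
# spoke profile of sprocket and bolts: gold/boss around finger path (polar, z=.072)
S=np.array([.5045,-.1295])
for rr in(.043,.05,.055):
    A=np.radians(np.arange(-160,-95,5));P=np.c_[S[0]+rr*np.cos(A),S[1]+rr*np.sin(A),np.full(len(A),.072)]
    u=proj(c,P).round().astype(int);print(rr,[g[b,a] for a,b in u])
E
```

```text
0 [[279.4, 306.8], [279.4, 285.1], [279.4, 262.4]]
0.019 [[279.5, 284.9], [279.5, 265.2], [279.5, 244.8]]
0.025 [[279.5, 279.0], [279.5, 259.9], [279.5, 240.0]]
0.032 [[279.5, 272.5], [279.5, 254.1], [279.5, 234.9]]
0.007 [[293.9 244.8]]
0.0145 [[309.3 244.8]]
271 [130, 128, 124, 121, 120, 115, 91, 91, 91, 91, 90, 91, 91, 91, 91, 91, 91, 91, 91, 91, 91, 90, 91, 98, 125, 71, 33, 34, 33, 32, 33, 33]
290 [167, 144, 116, 118, 117, 115, 92, 91, 91, 91, 90, 91, 91, 91, 91, 91, 91, 91, 91, 91, 91, 91, 91, 99, 112, 38, 33, 32, 33, 33, 32, 32]
0.043 [np.int64(64), np.int64(63), np.int64(64), np.int64(150), np.int64(154), np.int64(152), np.int64(152), np.int64(154), np.int64(151), np.int64(152), np.int64(155), np.int64(152), np.int64(153)]
0.05 [np.int64(65), np.int64(64), np.int64(71), np.int64(105), np.int64(105), np.int64(105), np.int64(104), np.int64(104), np.int64(102), np.int64(94), np.int64(95), np.int64(106), np.int64(106)]
0.055 [np.int64(64), np.int64(65), np.int64(91), np.int64(104), np.int64(106), np.int64(104), np.int64(104), np.int64(105), np.int64(40), np.int64(34), np.int64(83), np.int64(106), np.int64(105)]
```

The tip length is about 17–19 mm, so the tip was only a few mm below the spoke's top and rode up its edge. I'll go 6 mm deeper, settling before I push.

```bash
python3 - <<'E'
from h import *
for f in(-122,-130,-133,-135,-137):
    a=np.radians(f);print(f,tool([.504+.0435*np.cos(a),-.131+.0435*np.sin(a),.0955]))
E
```

```text
-122 [0.0216 0.0078 0.1343]
-130 [0.0204 0.0019 0.1343]
-133 [ 0.0202 -0.0004  0.1343]
-135 [ 0.0201 -0.0019  0.1343]
-137 [ 0.02   -0.0034  0.1343]
```

```bash
python3 inch.py '[[0.021,0.008,0.05,0,0,0,0],[0.021,0.008,0.095,0,0,0,0],[0.021,0.008,0.12,0,0,0,0],[0.021,0.008,0.1345,0,0,0,0],[0.021,0.008,0.1345,0,0,0,0],[0.021,0.008,0.1345,0,0,0,0],[0.0205,0.005,0.1345,0,0,0,0],[0.0205,0.003,0.1345,0,0,0,0],[0.0203,0.001,0.1345,0,0,0,0],[0.0203,0.001,0.1345,0,0,0,0]]'
python3 -c "
from h import *
fixed();S=np.array([.504,-.131]);e=readout.get_state()['eef_pos'][:2]-S
print('finger',np.hypot(*e),np.degrees(np.arctan2(e[1],e[0])))"
```

```text
time: 11.75
eef_pos: [0.4766, -0.1647, 0.0977]
tcp_rot: [0.932, 0.362, 0.0, 0.0]
contact_force: [0.1, -0.3, -0.4]
opening: 0.006
finger_force: 0.0
top r 26 [214.42, 226.92] [213, 222, 4, 10] 0.0995 -162.88
scene y 41 [234.29, 187.05] [232, 183, 6, 10] 0.0763 -157.27
scene r 12 [227.17, 192.83] [225, 191, 5, 5] 0.095 -163.62
finger 0.04348815460811187 -128.9685041352684
```

```bash
python3 inch.py '[[0,-0.0015,0,0,0,0,0],[0,-0.003,0,0,0,0.02,0],[0,-0.004,0,0,0,0.03,0],[0,-0.005,0,0,0,0.04,0],[0,-0.005,0,0,0,0.04,0]]'
python3 -c "
from h import *
fixed();S=np.array([.504,-.131]);e=readout.get_state()['eef_pos'][:2]-S
print('finger',np.hypot(*e),np.degrees(np.arctan2(e[1],e[0])))"
```

```text
time: 12.48
eef_pos: [0.4735, -0.1611, 0.0977]
tcp_rot: [0.939, 0.343, 0.0, 0.0]
contact_force: [1.8, -1.5, -0.5]
opening: 0.004
finger_force: 1.1
top r 26 [214.42, 226.92] [213, 222, 4, 10] 0.0995 -162.88
scene y 39 [231.69, 185.72] [229, 182, 7, 10] 0.0751 -162.98
scene r 13 [227.31, 192.62] [225, 190, 5, 6] 0.0943 -163.65
finger 0.04290944210406794 -135.36368054657876
```

```bash
python3 inch.py '[[0,0.005,0,0,0,0,0],[0,0.005,0,0,0,0,0],[0,0.005,-0.03,0,0,0,0],[-0.01,0.005,-0.08,0,0,0,0],[-0.02,0.005,-0.135,0,0,0,0],[-0.02,0.005,-0.135,0,0,0,0],[-0.02,0.005,-0.135,0,0,0,0]]'
python3 -c "
from h import *
rel();fixed()"
```

```text
time: 13.45
eef_pos: [0.4607, -0.1775, 0.2318]
tcp_rot: [0.939, 0.343, -0.0, -0.001]
contact_force: [0.2, -0.1, -0.4]
opening: -0.001
finger_force: 0.0
S [ 0.50389058 -0.12931407] 0.0788517562617219 571
mark 210 cen [ 0.4365 -0.1499] 0.0722 [-162.89] tip 0.0649 [-163.02]
mark 210 cen [ 0.4365 -0.1499] 0.0705 [-162.99] tip 0.0632 [-163.13]
ptr 237 cen [ 0.4104 -0.1601] 0.1002 [-161.76] tip 0.0882 [-161.7]
ptr 237 cen [ 0.4104 -0.1601] 0.0985 [-161.8] tip 0.0865 [-161.75]
top r 26 [214.42, 226.92] [213, 222, 4, 10] 0.0995 -162.88
scene y 40 [231.78, 185.68] [229, 182, 7, 10] 0.0749 -162.88
scene r 13 [227.31, 192.62] [225, 190, 5, 6] 0.0943 -163.65
```

The mark now reads about 1.1° past the pointer. I'll put the wrist camera right above the index, where height errors vanish, before deciding whether to trim.

```bash
python3 - <<'E'
from h import *
c=cam("wrist");s=readout.get_state();print(c["xyz"],s["eef_pos"])
print(tool(s["eef_pos"]+np.array([.436,-.153,c["xyz"][2]])-c["xyz"]))
E
```

```text
[ 0.51606499 -0.13114061  0.35357419] [ 0.46038949 -0.17715396  0.23042919]
[-0.0753 -0.0349  0.0002]
```

```bash
python3 inch.py '[[-0.03,-0.015,0,0,0,0,0],[-0.06,-0.03,0,0,0,0,0],[-0.068,-0.034,0,0,0,0,0],[-0.068,-0.034,0,0,0,0,0],[-0.068,-0.034,0,0,0,0,0]]'
python3 -c "
from h import *
rel();c=cam('wrist');print(c['xyz'])
cv2.imwrite('pics/w5.png',cv2.resize(c['pixels'][60:260,130:400,::-1],None,fx=2.9,fy=2.9,interpolation=cv2.INTER_CUBIC))"
```

```text
time: 14.28
eef_pos: [0.3879, -0.1956, 0.2325]
tcp_rot: [0.939, 0.343, 0.0, -0.0]
contact_force: [-0.2, -0.2, 0.2]
opening: 0.001
finger_force: 0.0
S [ 0.50377165 -0.13032797] 0.07810159880973211 225
mark 253 cen [ 0.4362 -0.1501] 0.0726 [-162.81] tip 0.0653 [-162.85]
mark 253 cen [ 0.4362 -0.1501] 0.0704 [-163.66] tip 0.0632 [-163.8]
ptr 278 cen [ 0.4109 -0.1601] 0.0997 [-161.63] tip 0.088 [-161.72]
ptr 278 cen [ 0.4109 -0.1601] 0.0976 [-162.21] tip 0.0858 [-162.39]
[ 0.44325881 -0.14929697  0.35592292]
```

View pics/w5.png

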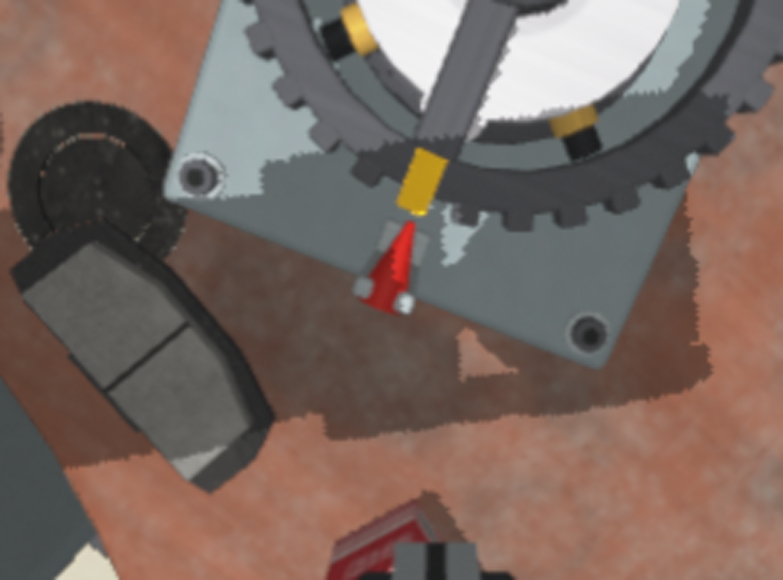

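The view from above the index shows the bar's axis passing about 3 crop px beside the pointer tip (411,222), so the mark is ≈1° past. I'll trim it back with a light push from the spoke's other side, in small steps.

```bash
python3 - <<'E'
from h import *
for f in(160,166,169,171):
    a=np.radians(f);print(f,tool([.504+.043*np.cos(a),-.131+.043*np.sin(a),.0955]))
E
```

```text
160 [ 0.1089 -0.0118  0.1371]
166 [ 0.1051 -0.0093  0.1371]
169 [ 0.1033 -0.008   0.1371]
171 [ 0.1022 -0.007   0.1371]
```

```bash
python3 inch.py '[[0.05,-0.006,0.02,0,0,0,0],[0.1,-0.011,0.04,0,0,0,0],[0.109,-0.012,0.06,0,0,0,0],[0.109,-0.012,0.08,0,0,0,0],[0.109,-0.012,0.105,0,0,0,0],[0.109,-0.012,0.125,0,0,0,0],[0.109,-0.012,0.137,0,0,0,0],[0.109,-0.012,0.137,0,0,0,0],[0.1065,-0.0105,0.137,0,0,0,0],[0.1065,-0.0105,0.137,0,0,0,0]]'
python3 -c "
from h import *
fixed();S=np.array([.504,-.131]);e=readout.get_state()['eef_pos'][:2]-S
print('finger',np.hypot(*e),np.degrees(np.arctan2(e[1],e[0])))"
```

```text
time: 15.62
eef_pos: [0.4625, -0.1191, 0.0963]
tcp_rot: [0.939, 0.343, 0.001, 0.0]
contact_force: [-0.3, 0.5, -0.2]
opening: 0.002
finger_force: 0.5
top y 40 [210.68, 215.92] [208, 212, 6, 9] 0.0735 -163.68
top r 30 [214.53, 226.97] [213, 222, 5, 10] 0.0997 -162.75
scene y 38 [231.92, 185.63] [229, 182, 7, 10] 0.0746 -162.72
scene r 21 [227.0, 193.24] [224, 190, 7, 8] 0.0963 -163.43
finger 0.043202888655721805 164.11925452438672
```

Top now sees both: mark -163.7° against pointer -162.75°, confirming ~1° past. Creeping up to contact.

```bash
python3 inch.py '[[-0.0008,0.0006,0,0,0,0,0],[-0.0016,0.0012,0,0,0,0,0],[-0.0024,0.0018,0,0,0,0,0],[-0.0024,0.0018,0,0,0,0,0]]'
python3 -c "
from h import *
fixed();S=np.array([.504,-.131]);e=readout.get_state()['eef_pos'][:2]-S
print('finger',np.hypot(*e),np.degrees(np.arctan2(e[1],e[0])))"
```

```text
time: 16.23
eef_pos: [0.4613, -0.122, 0.0956]
tcp_rot: [0.939, 0.343, -0.0, 0.0]
contact_force: [0.6, 2.2, 1.2]
opening: 0.002
finger_force: 1.0
top y 38 [212.39, 215.58] [210, 212, 6, 8] 0.0739 -160.6
top r 30 [214.53, 226.97] [213, 222, 5, 10] 0.0997 -162.75
scene y 43 [233.42, 186.67] [231, 182, 7, 11] 0.076 -159.09
scene r 21 [227.05, 193.19] [224, 190, 7, 8] 0.0961 -163.41
finger 0.04365050440643695 168.14949896510876
```

That moved it 3.3° back, so it is now about 2° short. The earlier push from the other side ended with the finger at (0.4735,-0.1611) and the mark 1.1° past. With the same tool orientation I'll repeat it and stop 0.8 mm earlier.

```bash
python3 - <<'E'
from h import *
S=np.array([.504,-.131])
for f in(160,-120,-122,-130,-134.25):
    a=np.radians(f);print(f,tool([S[0]+.0429*np.cos(a),S[1]+.0429*np.sin(a),.0975]))
E
```

```text
160 [ 0.0055 -0.0028 -0.0019]
-120 [-0.0134  0.049  -0.0019]
-122 [-0.0139  0.0476 -0.0019]
-130 [-0.0154  0.0418 -0.0019]
-134.25 [-0.0158  0.0386 -0.0019]
```

```bash
python3 inch.py '[[0.003,-0.002,0,0,0,0,0],[0.003,-0.002,-0.02,0,0,0,0],[0.003,-0.002,-0.045,0,0,0,0],[-0.004,0.025,-0.045,0,0,0,0],[-0.0138,0.048,-0.045,0,0,0,0],[-0.0138,0.048,-0.045,0,0,0,0],[-0.0138,0.048,-0.025,0,0,0,0],[-0.0138,0.048,-0.005,0,0,0,0],[-0.0138,0.048,-0.001,0,0,0,0],[-0.0138,0.048,-0.001,0,0,0,0]]'
python3 - <<'E'
from h import *
fixed()
S=np.array([.504,-.131])
print(readout.get_state()["contact_force"])
for f in(-130,-132,-134.25):
    a=np.radians(f);print(f,tool([S[0]+.0429*np.cos(a),S[1]+.0429*np.sin(a),.0975]))
E
```

```text
time: 17.58
eef_pos: [0.4814, -0.1673, 0.0963]
tcp_rot: [0.939, 0.343, -0.0, -0.0]
contact_force: [1.4, 0.1, -0.2]
opening: -0.0
finger_force: 0.0
top r 27 [214.52, 227.07] [213, 222, 5, 10] 0.0999 -162.8
scene y 45 [233.31, 186.84] [231, 182, 7, 11] 0.0766 -159.09
scene r 15 [226.87, 193.47] [225, 191, 5, 7] 0.0971 -163.37
[ 0.27611938  0.26909741 -0.38010029]
-130 [-0.0018 -0.0066 -0.0002]
-132 [-0.0021 -0.0081 -0.0002]
-134.25 [-0.0023 -0.0098 -0.0002]
```

```bash
python3 inch.py '[[-0.001,-0.003,0,0,0,0,0],[-0.0018,-0.006,0,0,0,0,0],[-0.002,-0.0075,0,0,0,0,0],[-0.0021,-0.0085,0,0,0,0,0],[-0.0021,-0.0085,0,0,0,0,0]]'
python3 -c "
from h import *
fixed()"
```

```text
time: 18.3
eef_pos: [0.4752, -0.1628, 0.0969]
tcp_rot: [0.939, 0.343, 0.001, 0.001]
contact_force: [1.0, -1.8, 0.1]
opening: -0.001
finger_force: 1.2
top r 26 [214.42, 226.92] [213, 222, 4, 10] 0.0995 -162.88
scene y 43 [233.12, 186.81] [231, 182, 6, 11] 0.0767 -159.43
scene r 12 [227.17, 192.83] [225, 191, 5, 5] 0.095 -163.62
```

```bash
python3 inch.py '[[-0.0002,-0.0006,0,0,0,0,0],[-0.0003,-0.0012,0,0,0,0,0],[-0.0003,-0.0016,0,0,0,0,0],[-0.0003,-0.0016,0,0,0,0,0],[-0.0003,-0.0016,0,0,0,0,0]]'
python3 -c "
from h import *
fixed()"
```

```text
time: 19.02
eef_pos: [0.4734, -0.1614, 0.0966]
tcp_rot: [0.939, 0.343, 0.0, 0.0]
contact_force: [2.3, -1.9, -0.1]
opening: 0.0
finger_force: 1.1
top r 26 [214.42, 226.92] [213, 222, 4, 10] 0.0995 -162.88
scene y 39 [231.85, 185.69] [229, 182, 7, 10] 0.0749 -162.76
scene r 13 [227.31, 192.62] [225, 190, 5, 6] 0.0943 -163.65
```

```bash
python3 inch.py '[[0.001,0.005,0,0,0,0,0],[0.001,0.005,0,0,0,0,0],[0.001,0.005,-0.03,0,0,0,0],[-0.01,0,-0.08,0,0,0,0],[-0.05,-0.02,-0.135,0,0,0,0],[-0.085,-0.035,-0.135,0,0,0,0],[-0.085,-0.035,-0.135,0,0,0,0],[-0.085,-0.035,-0.135,0,0,0,0]]'
python3 -c "
from h import *
rel();rel();fixed()"
```

```text
time: 20.12
eef_pos: [0.3856, -0.189, 0.231]
tcp_rot: [0.939, 0.343, -0.0, -0.001]
contact_force: [-0.0, -0.0, 1.0]
opening: 0.001
finger_force: 0.0
S [ 0.50404361 -0.12923001] 0.07802275542269828 229
mark 263 cen [ 0.4361 -0.1503] 0.0727 [-162.69] tip 0.0653 [-162.82]
mark 263 cen [ 0.4361 -0.1503] 0.0711 [-162.75] tip 0.0638 [-162.89]
ptr 283 cen [ 0.4109 -0.1601] 0.0997 [-161.67] tip 0.0879 [-161.75]
ptr 283 cen [ 0.4109 -0.1601] 0.0982 [-161.69] tip 0.0863 [-161.78]
S [ 0.50349222 -0.12959784] 0.07779586902598111 219
mark 261 cen [ 0.436  -0.1503] 0.0728 [-162.7] tip 0.0654 [-162.66]
mark 261 cen [ 0.436  -0.1503] 0.0706 [-162.91] tip 0.0632 [-162.89]
ptr 282 cen [ 0.4109 -0.1601] 0.0997 [-161.65] tip 0.0879 [-161.71]
ptr 282 cen [ 0.4109 -0.1601] 0.0975 [-161.78] tip 0.0857 [-161.86]
scene y 40 [231.88, 185.72] [229, 182, 7, 10] 0.0749 -162.67
scene r 15 [227.27, 192.8] [225, 190, 5, 6] 0.0949 -163.52
```

Wrist, top and scene all put the mark within ~1° (1.3 mm) of the pointer, which is good alignment. Now to point: the mark centre is ≈ (0.4355,-0.1515), the average of the views, and the tip goes 25 mm above it.

```bash
python3 -c "
from h import *
print(tool([.4355,-.1515,.139]))"
```

```text
[0.0619 0.0035 0.0918]
```

```bash
python3 inch.py '[[0.03,0.0015,0,0,0,0,0],[0.0619,0.0035,0.02,0,0,0,0],[0.0619,0.0035,0.05,0,0,0,0],[0.0619,0.0035,0.075,0,0,0,0],[0.0619,0.0035,0.088,0,0,0,0],[0.0619,0.0035,0.0918,0,0,0,0],[0.0619,0.0035,0.0918,0,0,0,0],[0.0619,0.0035,0.0918,0,0,0,0]]'
python3 -c "
from h import *
c=cam('wrist');s=readout.get_state();Rm=R.from_quat(s['tcp_rot'])
h,sa,v=[c['hsv'][:,:,i].astype(int) for i in range(3)]
print(tool([.4355,-.1515,.139]),Rm.apply([0,0,1]))
print('mark px',proj(c,[[.4361,-.1503,.095]]),blobs(((h>15)&(h<35)&(sa>110)&(v>60)).astype(np.uint8),(150,150,420,420),15));fixed()"
```

```text
time: 21.32
eef_pos: [0.436, -0.1526, 0.1408]
tcp_rot: [0.939, 0.343, 0.001, 0.001]
contact_force: [-0.5, 0.2, -0.2]
opening: -0.0
finger_force: 0.0
[ 0.0003 -0.0011  0.0018] [ 0.0017373  -0.00108279 -0.9999979 ]
mark px [[276.10977749 241.40897867]] [(339, [277.12, 237.48], [265, 226, 24, 25]), (78, [245.23, 155.28], [240, 150, 11, 12])]
top r 10 [215.4, 229.3] [214, 227, 3, 5] 0.1053 -162.46
scene y 39 [231.85, 185.69] [229, 182, 7, 10] 0.0749 -162.76
scene r 13 [227.31, 192.62] [225, 190, 5, 6] 0.0943 -163.65
```

Hovering, with the mark ~1 mm to the tool's -y side. A small correction, then the hold.

```bash
python3 inch.py '[[0,-0.001,0.001,0,0,0,0],[0,-0.001,0.001,0,0,0,0],[0,-0.001,0.001,0,0,0,0],[0,-0.001,0.001,0,0,0,0],[0,-0.001,0.001,0,0,0,0],[0,-0.001,0.001,0,0,0,0],[0,-0.001,0.001,0,0,0,0],[0,-0.001,0.001,0,0,0,0],[0,-0.001,0.001,0,0,0,0],[0,-0.001,0.001,0,0,0,0]]'
for i in 1; do python3 inch.py '[[0,0,0,0,0,0,0],[0,0,0,0,0,0,0],[0,0,0,0,0,0,0],[0,0,0,0,0,0,0],[0,0,0,0,0,0,0],[0,0,0,0,0,0,0],[0,0,0,0,0,0,0],[0,0,0,0,0,0,0],[0,0,0,0,0,0,0],[0,0,0,0,0,0,0]]'; done
python3 inch.py '[[0,0,0,0,0,0,0],[0,0,0,0,0,0,0],[0,0,0,0,0,0,0],[0,0,0,0,0,0,0],[0,0,0,0,0,0,0],[0,0,0,0,0,0,0],[0,0,0,0,0,0,0],[0,0,0,0,0,0,0],[0,0,0,0,0,0,0],[0,0,0,0,0,0,0]]'
python3 inch.py '[[0,0,0,0,0,0,0],[0,0,0,0,0,0,0],[0,0,0,0,0,0,0],[0,0,0,0,0,0,0],[0,0,0,0,0,0,0],[0,0,0,0,0,0,0]]'
python3 -c "
from plant import ctrl, readout, ticket, read_camera
print(ticket.sign_off())"
```

```text
time: 22.72
eef_pos: [0.4347, -0.1514, 0.1387]
tcp_rot: [0.939, 0.343, -0.0, -0.0]
contact_force: [-0.1, 0.6, 0.9]
opening: 0.002
finger_force: 0.0
time: 23.98
eef_pos: [0.4347, -0.1514, 0.1387]
tcp_rot: [0.939, 0.343, 0.0, 0.0]
contact_force: [0.6, -0.3, 0.3]
opening: -0.001
finger_force: 0.0
time: 25.22
eef_pos: [0.4347, -0.1514, 0.1387]
tcp_rot: [0.939, 0.343, -0.0, -0.0]
contact_force: [0.1, -0.4, 0.2]
opening: -0.001
finger_force: 0.0
time: 25.98
eef_pos: [0.4347, -0.1514, 0.1387]
tcp_rot: [0.939, 0.343, 0.0, 0.0]
contact_force: [0.7, -0.3, -0.5]
opening: 0.002
finger_force: 0.0
the job is handed in; nothing more can be done
None
```

The job is handed in at about 26 s: the yellow mark measures about 1° (1.3 mm) past the red pointer, and the shut fingertip held about 25 mm above it for over 4 s without touching and is still there; the push needed some back-and-forth trimming.

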